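# Rack the laminating mould plate

## Robot

A 7-joint arm with a two-finger parallel gripper is mounted at the origin on the work surface. World frame = base frame: x ahead of the robot, y to its left, z up, the work surface at z = 0. Lengths are in m, angles in rad, forces in N, time in s.
With the tool pointing down it reaches from about 0.425 to 0.875 m from the base axis. Payload 4.7 kg.
Tool frame: the origin (TCP) lies between the finger pads; the fingertips stand 11 mm ahead of it and the grasp point (between the pads) lies 8 mm behind it; z points along the fingers, y is the line along which they close (so a half turn about z gives the same grasp; the last joint's range is limited). The gripper opens to 87 mm and grips with 3 to 60 N. Pads are 19 mm wide; open, the fingers measure 117 mm over their backs; the gripper's body (75 mm by 190 mm) begins 51 mm behind the grasp point.
Start: joints at [1.262, 0.321, -0.07, 1.45, 0.023, 1.371, -0.057], TCP at [0.206, -0.616, 0.234] pointing down, gripper open.
Joint ranges: [-2.86, 2.86], [-0.3, 2.09], [-1.38, 1.24], [0.06, 2.45], [-1.56, 4.7], [0.09, 2.05], [-2.69, 2.69]. Speed limits (rad/s): [2.57, 2.57, 3.14, 3.14, 3.14, 3.14, 3.14].

## Interface

Orientations are given as a rotation vector (axis times angle).
In Python, from bench import ctrl gives the robot as it stands. The module is installed in compiled form; this text tells all that it offers.
- The arm moves only by the shell command python3 -m inch 'ROWS' [FORCE]. ROWS is JSON, a list of rows, each an object with "slide": the shift along the tool's x, y, z scaled (see below), a list of three; "angular": the turn, a rotation vector about the tool's x, y, z scaled (see below), a list of three; "claw": the opening, from -1 (shut) to 1 (fully open). In form: [{"slide": [tx, ty, tz], "angular": [rx, ry, rz], "claw": claw}, ...]. A call has 1 to 10 rows; each row is the pose to reach, as a shift and turn from the pose commanded when the call began, along the tool's axes at that moment; what a row does not reach only later rows make up. The controller multiplies each number of a shift by 0.25 m and each number of a turn by 30 degrees. A row lasts 1/10 s, in which the tool goes at most 50 mm and 8.59 degrees, less where a joint would pass 70% of its speed; a pose out of reach is approached as far as the arm can. A call with a number of a shift or a turn outside -1 to 1 is refused whole. A call with a gripper value outside its range is refused whole. The fingers move at their own pace and stop on an object; FORCE is the grip in N (left out, the last holds). Time passes only in rows, so rows that repeat a pose let the fingers close. It gives the time, the measured TCP pose, the force, the opening and the grip force at its end, in the units of the state.
- ctrl.get_state(): the state, without advancing time (a new reading comes with each control period).
- ctrl.get_image(name): name is "scene" or "top"; returns a dict with "color" (420x560x3 uint8, red, green, blue), "depth" (420x560 float32, m along the optical axis (not along the pixel's ray), 0 where there is no reading), "camera_matrix" (3x3 intrinsics, pixels), "dist_coeffs" ([k1, k2, p1, p2, k3] as OpenCV has them; the pictures are not rectified), "extrinsics" (4x4, takes a point from camera to world coordinates). Camera axes: x right, y up, looking along -z (the intrinsics and any distortion apply to the point x, -y, -z); pixel columns grow to the right and rows downward; lengths in m; the calibration is good to about 2 mm. A picture is of the moment at which its call begins.
- ctrl.close_job(): hands the job in; it is judged then, once.
Trained networks look in the newest picture that a camera, given by its name, has taken for a name from the list of things; names that differ only in an ending like _2 or _b are one class to them, and where a whole thing is asked for, a point or a joint stands for the part that bears it (a point fixed in the world has none). Each returns a list of dicts, best first, with "confidence" (0 to 1); they miss things now and then, are a little off and sometimes report something else, mostly with a low value. They report only what shows in the picture. A call takes as long as a camera call. They do not tell look-alikes from the thing itself.
- ctrl.find_in(query, camera): "bbox" ([centre column, centre row, width, height] in pixels, round what is visible of it).
- ctrl.outline_of(query, camera): "mask" (420x560 bool, what is visible of it) and "bbox" ([centre column, centre row, width, height] in pixels, round what is visible of it).
The state is a dict: "time": time; "joint_positions": joint angles; "qd": joint speeds; "joint_torque": joint torques, N m; "position": TCP position; "tool_rot": TCP orientation; "ft_force": force on the tool from outside, world axes, zero at the start; "torque": the same for the moment, N m; "grip_width": opening from 0.0 (shut) to 1.0 (fully open); "grip_force": force on a finger pad.
Only numpy, scipy, OpenCV 4.12 (cv2) and the standard library are available. Lean on these libraries where they do the work, as an engineer would, in place of code of your own. Each camera call takes 0.05 s, during which the arm holds its last target. There are 200 camera calls.

## Task

Take the aluminium mould plate off the desk stand and slide it, standing on its long edge, into the empty slot of the rack beside it, centred so that it sticks out about equally at both ends. Press it past the spring pad until it is fully home on the floor of the slot, as low as its neighbours. Leave the plates already in the rack and the other things on the bench where they are.

Things in the scene. Friction and masses are not known exactly. Their poses are not given: they have to be found in the camera images.
- plate: aluminium mould plate to be racked: plain slab 160 x 8 x 90 mm, 0.28 kg, phone-shaped outline on both faces. Starts leaning in the stand, top long edge towards the robot, 0.5 rad from upright. Origin at its centre; x along its length, y through its thickness, z along its height (up the lean). Either face and either long edge may go first
- stand: black desk stand with a clear back rest carrying the plate at the start; fixed. Base 150 x 110 x 8 mm, origin under its centre; x along the plate's length. The back rest reaches only 60 mm up the plate, on its -y (lower) face, so the plate's top 30 mm is free on both sides
- bay: the empty white slot holder of the rack, fixed; one of three alike, 60 mm apart, in random order. 120 mm long (x, along the slot), 29.6 thick (y), 96 high; origin at the centre of its underside. Two 10 mm walls leave a slot 9.6 mm wide, open on top and at both ends, 84 mm deep, its floor 12 mm above the origin
- bay_mouth (a point): centre of the empty slot's mouth, level with the wall tops (96 mm above the holder's origin); each wall has a lead-in 3 mm wide and 4 mm deep. Plates fully home stick up 6 mm above the walls
- bay_floor (a point): centre of the empty slot's floor, where the middle of the plate's lower edge comes to rest. A sprung pad 50 mm long in the slot's -y wall stands 3 mm proud; its ramp begins 44 mm above this floor, its face spans 35 to 15 mm above it. It stops a plate merely dropped in; pushing past it takes up to about 20 N
- rack: dark steel base plate 150 x 210 x 6 mm under the three holders, fixed; origin under its centre; the holders stand in a row along y, slots along x
- plate_b: a similar plate already standing in another holder of the rack (loose, 160 x 8 x 90 mm, origin at its centre): leave it
- plate_c: a second plate already standing in the remaining holder (loose, 160 x 8 x 90 mm, origin at its centre): leave it
- phone: black phone 146 x 71 x 8 mm lying face up; origin under its centre; a bystander
- driver: screwdriver 150 mm long, lying; origin under its centre; a bystander
- tape: roll of tape, 90 mm across, 20 mm high; origin under its centre; a bystander
- cleaner: white bottle, 56 mm across, 140 mm high; origin under its centre; a bystander
- pencup: black cup, 76 mm across, 95 mm high; origin under its centre; a bystander
- flux: small white jar, 48 mm across, 60 mm high; origin under its centre; a bystander
- parts_tray: grey divided tray 110 x 160 x 22 mm; origin under its centre; a bystander
Mind the look-alikes: they are no part of the job. What is shaped like the plate but yellow is not meant.

How it is judged:
By the outcome, as a careful person would: the job done as asked, in the order asked, and still so for the second after the job is handed in, with the robot touching nothing.
It also fails if it takes over 50 s, if anything falls off the work surface, if the arm or the gripper's body presses on something with over 40 N, if the wrist force passes 120 N, or if a joint passes its speed limit or range.

## Working session

There is one attempt and no reset: what is moved stays moved. The work goes in short steps, Python scripts to look and compute and a shell command to move; the robot and the scene stay as the last step left them, time stands still between calls to the robot, and variables do not carry over. Pictures are saved under pics/ and viewed, at most 10 in all, crops included, and the job is handed in when it is done.

```bash
mkdir -p pics; cat > h.py <<'E'
import numpy as np,cv2
from bench import ctrl
from scipy.spatial.transform import Rotation as R
def cloud(im):
    d=im["depth"];h,w=d.shape;u,v=np.meshgrid(np.arange(w),np.arange(h))
    p=cv2.undistortPoints(np.stack([u,v],-1).reshape(-1,1,2).astype(np.float64),np.array(im["camera_matrix"]),np.array(im["dist_coeffs"])).reshape(h,w,2)
    P=np.stack([p[...,0]*d,-p[...,1]*d,-d],-1);E=np.array(im["extrinsics"])
    W=P@E[:3,:3].T+E[:3,3];W[d==0]=np.nan
    return W
def proj(im,X):
    E=np.linalg.inv(np.array(im["extrinsics"]));p=np.atleast_2d(X)@E[:3,:3].T+E[:3,3]
    p=p*[1,-1,-1]
    return cv2.projectPoints(p,np.zeros(3),np.zeros(3),np.array(im["camera_matrix"]),np.array(im["dist_coeffs"]))[0].reshape(-1,2)
E
python3 - <<'E'
from h import *
s=ctrl.get_state();print({k:np.round(v,3) for k,v in s.items()})
ims={}
for c in("scene","top"):
    im=ctrl.get_image(c);ims[c]=im
    W=cloud(im);np.savez(f"{c}.npz",W=W,color=im["color"],depth=im["depth"],K=im["camera_matrix"],D=im["dist_coeffs"],E=im["extrinsics"])
    print(c,np.round(im["extrinsics"],3).tolist())
    for q in("plate","stand","bay","rack"):
        for r in ctrl.outline_of(q,c)[:5]:
            m=r["mask"];print(q,round(r["confidence"],2),np.round(r["bbox"]),np.round(np.nanmedian(W[m],0),3),np.round(np.nanpercentile(W[m],95,axis=0),3),np.round(np.nanpercentile(W[m],5,axis=0),3),im["color"][m].mean(0).round())
    cv2.imwrite(f"pics/{c}0.png",im["color"][...,::-1])
E
```

```text
{'time': np.float64(0.0), 'joint_positions': array([ 1.262,  0.322, -0.07 ,  1.452,  0.023,  1.371, -0.057]), 'qd': array([-0.   , -0.001, -0.   ,  0.001, -0.001, -0.001, -0.   ]), 'joint_torque': array([-1.0000e-03, -4.9127e+01, -4.0400e-01, -3.1253e+01, -6.4000e-02,
        4.4000e-02,  0.0000e+00]), 'position': array([ 0.206, -0.616,  0.232]), 'tool_rot': array([-3.099e+00, -5.050e-01,  1.000e-03]), 'ft_force': array([ 0.133, -0.696,  0.532]), 'torque': array([-0.023, -0.01 ,  0.028]), 'grip_force': np.float64(0.0), 'grip_width': np.float64(1.0)}
scene [[-0.059, -0.821, 0.567, 1.233], [0.998, -0.046, 0.038, -0.042], [-0.005, 0.569, 0.823, 1.11], [0.0, 0.0, 0.0, 1.0]]
plate 0.83 [214. 154.  34.  35.] [ 0.228 -0.333  0.007] [ 0.294 -0.284  0.012] [ 0.161 -0.385  0.003] [160. 146.  62.]
plate 0.82 [379. 227.  24.  62.] [0.586 0.222 0.101] [0.615 0.235 0.109] [0.472 0.187 0.028] [116. 116. 116.]
plate 0.79 [113. 178.  51.  29.] [ 0.358 -0.656  0.007] [ 0.399 -0.584  0.011] [ 0.313 -0.728  0.002] [125. 109.  46.]
plate 0.69 [242. 234.  53.  30.] [ 0.6   -0.187  0.074] [ 0.621 -0.116  0
[... 1024 characters left out ...]
[ 0.15  -0.387  0.   ] [180. 178.  86.]
plate 0.61 [188. 200.  17.  50.] [0.511 0.201 0.104] [0.603 0.23  0.113] [0.461 0.184 0.046] [157. 164. 170.]
plate 0.52 [206. 199.  15.  44.] [0.524 0.145 0.104] [0.603 0.167 0.112] [0.473 0.126 0.016] [150. 156. 162.]
stand 0.64 [295. 202.  41.  32.] [ 0.567 -0.18   0.009] [ 0.628 -0.115  0.043] [ 0.532 -0.248  0.001] [51. 56. 66.]
bay 0.72 [222. 195.  16.  39.] [0.562 0.092 0.096] [0.621 0.116 0.106] [0.514 0.069 0.014] [140. 143. 145.]
rack 0.79 [208. 200.  63.  52.] [0.547 0.135 0.006] [0.63  0.251 0.014] [ 0.475  0.053 -0.002] [72. 76. 83.]
rack 0.6 [206. 199.  16.  44.] [0.529 0.145 0.106] [0.61  0.17  0.112] [0.473 0.126 0.037] [155. 161. 167.]
```

```bash
python3 - <<'E'
import cv2
a=cv2.imread("pics/scene0.png");b=cv2.imread("pics/top0.png")
cv2.imwrite("pics/scene0c.png",cv2.resize(a[185:295,190:410],None,fx=3.6,fy=3.6,interpolation=cv2.INTER_CUBIC))
cv2.imwrite("pics/top0c.png",cv2.resize(b[150:250,160:360],None,fx=4,fy=4,interpolation=cv2.INTER_CUBIC))
E
```

```text
(no output)
```

View pics/scene0.png

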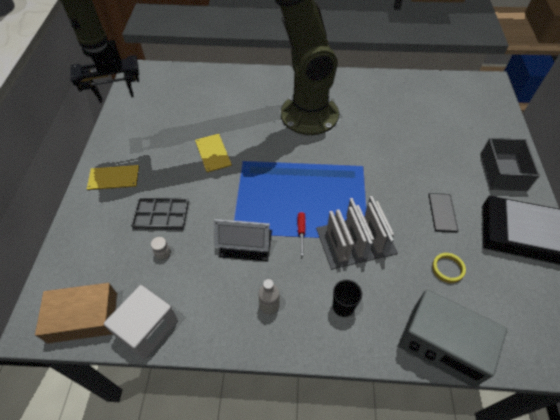

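View pics/scene0c.png

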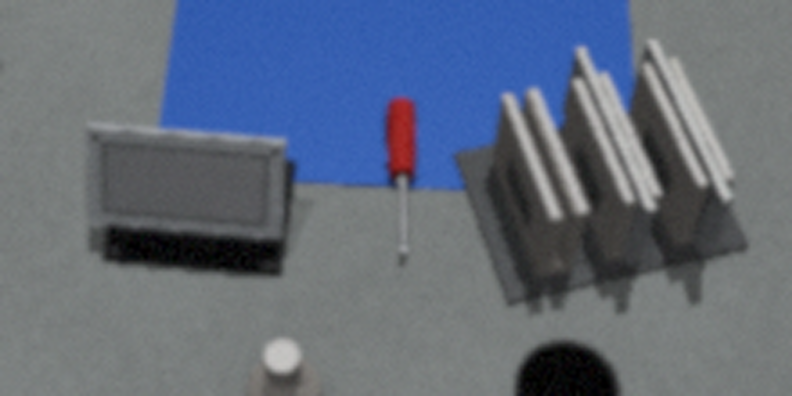

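View pics/top0c.png

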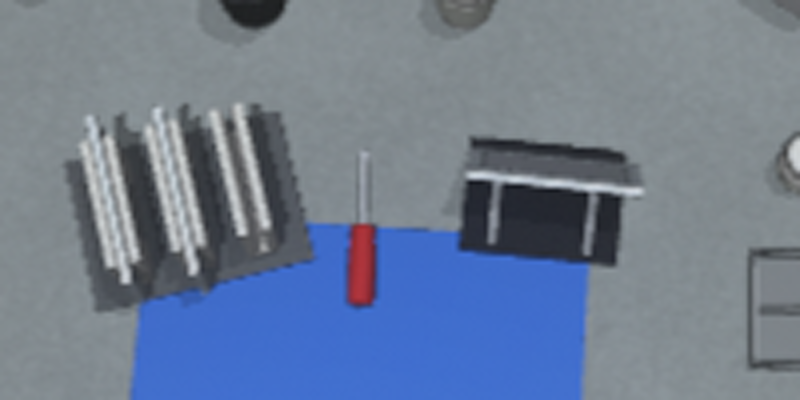

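Candidates in the scene image: the grey plate leaning in the stand (242,234), racked plates at (359,228) and (379,227), and yellow look-alikes at (214,154) and (113,178). I choose (242,234); the crop shows it leaning in the black stand. The empty bay is the one nearest the screwdriver: scene (338,236), top (222,195).

```bash
python3 - <<'E'
from h import *
s=ctrl.get_state();print("R",R.from_rotvec(s["tool_rot"]).as_matrix().round(2).tolist())
for c in("scene","top"):
    d=np.load(c+".npz");W=d["W"];print(c,"K",d["K"].round(1).tolist())
    # plate plane
    best=[r for r in ctrl.outline_of("plate",c) if np.hypot(*(np.nanmedian(W[r["mask"]],0)[:2]-[.595,-.187]))<.04][0]
    m=cv2.erode(best["mask"].astype(np.uint8),np.ones((3,3)))>0 if c=="scene" else best["mask"]
    P=W[m];P=P[~np.isnan(P).any(1)&(P[:,2]>.02)]
    for _ in range(4):
        ce=P.mean(0);u,sv,v=np.linalg.svd(P-ce,full_matrices=False);n=v[2]*np.sign(v[2][2]);r=(P-ce)@n;P=P[abs(r)<2.5*r.std()+1e-4]
    print("plane n",n.round(3),"lean",np.arcsin(n[2]).round(3),"yaw",np.arctan2(n[1],n[0]).round(3),"c",ce.round(4),"std",r.std().round(4),len(P))
    ex=np.cross([0,0,1],n);ex/=np.linalg.norm(ex);ez=np.cross(n,ex);ez*=np.sign(ez[2])
    F=W[best["mask"]];F=F[~np.isnan(F).any(1)]-ce
    F=F[abs(F@n)<.012]
    print("ex",ex.round(3),"ez",ez.round(3),"rngs",np.percentile(F@ex,[0,1,99,100]).round(4),np.percentile(F@ez,[0,1,99,100]).round(4))
    # rack tops
    m=(W[...,2]>.09)&(W[...,2]<.125)&(W[...,0]>.43)&(W[...,0]<.66)&(W[...,1]>.04)&(W[...,1]<.27)
    P=W[m];best=None
    sc=[]
    for a in np.arange(-.5,.5,.005):
        y=-P[:,0]*np.sin(a)+P[:,1]*np.cos(a)
        h=np.histogram(y,np.arange(-.2,.4,.002))[0];sc.append(((h**2).sum(),a))
    a=max(sc)[1];y=-P[:,0]*np.sin(a)+P[:,1]*np.cos(a);x=P[:,0]*np.cos(a)+P[:,1]*np.sin(a)
    print("rack yaw",a,len(P));h,e=np.histogram(y,np.arange(y.min(),y.max()+.003,.003))
    for i in range(len(h)):
        k=(y>=e[i])&(y<e[i+1])
        if k.sum():print(round(e[i]+.0015,4),h[i],np.median(P[k,2]).round(3),x[k].min().round(3),x[k].max().round(3))
E
```

```text
R [[0.95, 0.32, -0.0], [0.32, -0.95, -0.0], [-0.0, 0.0, -1.0]]
scene K [[421.2, 0.0, 277.1], [0.0, 421.2, 212.7], [0.0, 0.0, 1.0]]
plane n [ 0.878 -0.038  0.478] lean 0.498 yaw -0.043 c [ 0.6005 -0.1875  0.0731] std 0.0019 1343
ex [ 0.043  0.999 -0.   ] ez [-0.477  0.021  0.878] rngs [-0.082  -0.0784  0.0777  0.0789] [-0.0492 -0.0472  0.0428  0.0447]
rack yaw 0.3000000000000007 1313
-0.0927 60 0.098 0.522 0.637
-0.0897 39 0.101 0.516 0.637
-0.0867 37 0.101 0.521 0.637
-0.0837 21 0.098 0.52 0.638
-0.0747 27 0.096 0.518 0.639
-0.0717 54 0.098 0.519 0.636
-0.0687 43 0.101 0.523 0.637
-0.0657 38 0.101 0.516 0.637
-0.0627 15 0.101 0.524 0.638
-0.0357 3 0.1 0.525 0.564
-0.0327 67 0.097 0.517 0.639
-0.0297 46 0.1 0.517 0.637
-0.0267 33 0.1 0.523 0.636
-0.0237 50 0.1 0.496 0.639
-0.0207 100 0.104 0.49 0.652
-0.0177 49 0.107 0.497 0.652
-0.0147 30 0.106 0.492 0.65
-0.0117 22 0.101 0.519 0.637
-0.0087 38 0.101 0.518 0.637
-0.0057 38 0.101 0.517 0.636
-0.0027 14 0.099 0.52 0.636
0.0243 5 0.1 0.518 0.6
0.0273 76 0.098 0.52 0.636
0.0303 36 0.101 0.521 0.637
0.0333 36 0.101 0.516 0.637
0.0363 70 0
[... 712 characters left out ...]
513 0.629
-0.07 28 0.101 0.514 0.632
-0.067 1 0.096 0.626 0.626
-0.04 3 0.111 0.519 0.568
-0.037 27 0.101 0.516 0.634
-0.034 27 0.103 0.513 0.635
-0.031 30 0.101 0.519 0.625
-0.028 35 0.1 0.489 0.646
-0.025 38 0.109 0.488 0.646
-0.022 34 0.108 0.49 0.648
-0.019 25 0.103 0.501 0.639
-0.016 29 0.1 0.513 0.633
-0.013 26 0.102 0.517 0.631
-0.01 29 0.101 0.514 0.631
-0.007 1 0.099 0.521 0.521
0.02 1 0.094 0.591 0.591
0.023 33 0.1 0.513 0.634
0.026 27 0.102 0.515 0.633
0.029 25 0.1 0.516 0.636
0.032 45 0.1 0.498 0.647
0.035 39 0.107 0.495 0.652
0.038 33 0.107 0.496 0.647
0.041 23 0.104 0.509 0.655
0.044 28 0.1 0.517 0.632
0.047 28 0.1 0.517 0.633
0.05 28 0.101 0.515 0.625
0.053 1 0.097 0.621 0.621
```

```bash
cat >> h.py <<'E'
def Rg(): # grasp orientation on stand
    z=np.array([.477,-.021,-.878]);y=np.array([.878,-.038,.478]);z/=np.linalg.norm(z);y-=z*(y@z);y/=np.linalg.norm(y)
    return R.from_matrix(np.stack([np.cross(y,z),y,z],1))
def Rv(yaw): # tool down, tool y along yaw
    y=np.array([np.cos(yaw),np.sin(yaw),0]);z=np.array([0,0,-1.]);return R.from_matrix(np.stack([np.cross(y,z),y,z],1))
def plan(P,Rt,N=None):
    s=ctrl.get_state();p=s["position"];r=R.from_rotvec(s["tool_rot"]);w=(r.inv()*Rt).as_rotvec()
    N=N or int(max(1,np.ceil(abs(r.inv().apply(P-p)).max()/.25),np.ceil(abs(w).max()/(np.pi/6))))
    for i in range(N):
        rc=r*R.from_rotvec(w*i/N)
        print("slide",(rc.inv().apply((np.array(P)-p)/N)/.25).round(4).tolist(),"ang",(w/N/(np.pi/6)).round(4).tolist())
E
python3 - <<'E'
from h import *
plan([.542,-.185,.175],Rg(),3)
E
```

```text
slide [0.6072, -0.4035, 0.078] ang [-0.2776, 0.1907, -0.7501]
slide [0.7092, -0.1543, 0.1036] ang [-0.2776, 0.1907, -0.7501]
slide [0.7046, 0.1074, 0.1718] ang [-0.2776, 0.1907, -0.7501]
```

```bash
python3 -m inch '[{"slide":[0.3,-0.2,0.04],"angular":[-0.14,0.095,-0.375],"claw":1},{"slide":[0.607,-0.4,0.078],"angular":[-0.278,0.19,-0.75],"claw":1},{"slide":[0.607,-0.4,0.078],"angular":[-0.278,0.19,-0.75],"claw":1},{"slide":[0.607,-0.4,0.078],"angular":[-0.278,0.19,-0.75],"claw":1}]'
python3 -m inch '[{"slide":[0.35,-0.08,0.05],"angular":[-0.14,0.095,-0.375],"claw":1},{"slide":[0.709,-0.154,0.1],"angular":[-0.278,0.19,-0.75],"claw":1},{"slide":[0.709,-0.154,0.1],"angular":[-0.278,0.19,-0.75],"claw":1},{"slide":[0.709,-0.154,0.1],"angular":[-0.278,0.19,-0.75],"claw":1}]'
python3 -m inch '[{"slide":[0.35,0.05,0.09],"angular":[-0.14,0.095,-0.375],"claw":0.4},{"slide":[0.705,0.107,0.17],"angular":[-0.278,0.19,-0.75],"claw":0.4},{"slide":[0.705,0.107,0.17],"angular":[-0.278,0.19,-0.75],"claw":0.4},{"slide":[0.705,0.107,0.17],"angular":[-0.278,0.19,-0.75],"claw":0.4},{"slide":[0.705,0.107,0.17],"angular":[-0.278,0.19,-0.75],"claw":0.4}]'
python3 -c '
from h import *
print(ctrl.get_state());plan([.542,-.185,.175],Rg());plan([.580,-.1863,.1023],Rg())
im=ctrl.get_image("scene");cv2.imwrite("pics/s1.png",cv2.resize(im["color"][150:290,170:390],None,fx=3.5,fy=3.5)[...,::-1])'
```

```text
time: 1.0
position: [0.3191, -0.4701, 0.2136]
tool_rot: [2.817, 1.06, 0.183]
ft_force: [0.1, -0.5, -1.1]
grip_width: 0.998
grip_force: 0.0
time: 1.4
position: [0.4303, -0.3268, 0.1947]
tool_rot: [2.435, 1.526, 0.344]
ft_force: [0.1, 0.4, 0.1]
grip_width: 1.003
grip_force: 0.0
time: 1.9
position: [0.5439, -0.1803, 0.176]
tool_rot: [1.973, 1.904, 0.483]
ft_force: [0.6, 1.0, -0.5]
grip_width: 0.713
grip_force: 0.0
{'time': 1.9, 'joint_positions': array([ 0.91848962, -0.10250641, -0.51465043,  2.11467292, -0.35417704,
        0.67339968,  0.58715069]), 'qd': array([ 0.03298723, -0.00791615,  0.08126646, -0.00192055,  0.00520989,
        0.01691769,  0.06585364]), 'joint_torque': array([ -0.26731658, -21.0977751 ,   1.07638299, -30.57293415,
        -0.78248134,  -2.09950738,  -0.55304032]), 'position': array([ 0.54391158, -0.1803094 ,  0.17602545]), 'tool_rot': array([1.9731843 , 1.90433813, 0.48337545]), 'ft_force': array([ 0.61361789,  1.0026003 , -0.49878795]), 'torque': array([0.00262971, 0.41163829, 0.03228767]), 'grip_force': 0.0, 'grip_width': 0.7131804682273618}
slide [-0.019, -0.0081, 0.0003] ang [-0.0002, -0.0063, 0.0134]
slide [-0.0186, -0.0134, 0.3284] ang [-0.0002, -0.0063, 0.0134]
```

View pics/s1.png

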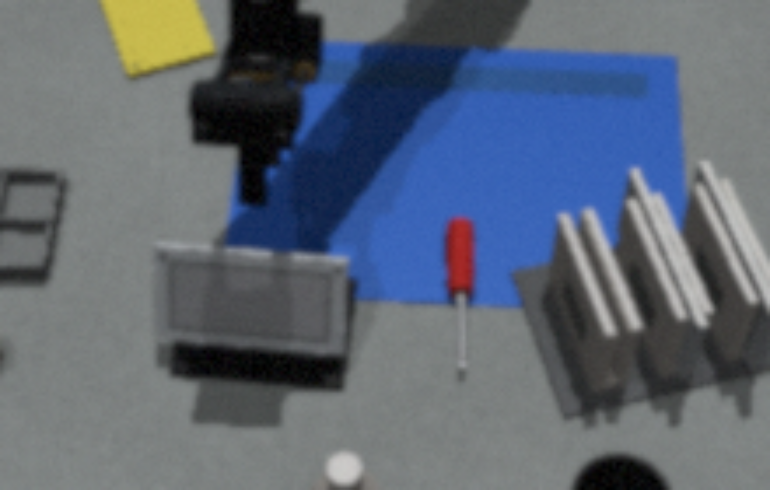

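The gripper hangs over the middle of the plate's top edge (crop 252,250), clear of everything. I approach in part and re-measure.

```bash
python3 -m inch '[{"slide":[-0.01,-0.01,0.1],"angular":[0,0,0],"claw":0.2},{"slide":[-0.015,-0.01,0.2],"angular":[0,0,0],"claw":0.2},{"slide":[-0.015,-0.01,0.2],"angular":[0,0,0],"claw":0.2}]' 15
python3 -c '
from h import *
plan([.580,-.1863,.1023],Rg())'
```

```text
time: 2.25
position: [0.5619, -0.191, 0.1281]
tool_rot: [1.985, 1.897, 0.48]
ft_force: [-1.0, 0.7, 0.2]
grip_width: 0.614
grip_force: 0.0
slide [0.0217, 0.014, 0.1248] ang [-0.0084, -0.0015, -0.0042]
```

```bash
python3 -m inch '[{"slide":[0.015,0.01,0.06],"angular":[0,0,0],"claw":0.1},{"slide":[0.018,0.013,0.124],"angular":[0,0,0],"claw":0},{"slide":[0.018,0.013,0.124],"angular":[0,0,0],"claw":0},{"slide":[0.018,0.013,0.124],"angular":[0,0,0],"claw":0}]' 15
python3 -c '
from h import *
plan([.580,-.1863,.1023],Rg())'
```

```text
time: 2.65
position: [0.581, -0.1877, 0.106]
tool_rot: [1.981, 1.894, 0.48]
ft_force: [0.8, -0.8, 0.4]
grip_width: 0.508
grip_force: 0.0
slide [0.0053, -0.0106, 0.0111] ang [-0.0001, 0.0035, -0.0014]
```

```bash
python3 -m inch '[{"slide":[0.005,-0.008,0.012],"angular":[0,0,0],"claw":-0.4},{"slide":[0.005,-0.008,0.012],"angular":[0,0,0],"claw":-0.7},{"slide":[0.005,-0.008,0.012],"angular":[0,0,0],"claw":-1},{"slide":[0.005,-0.008,0.012],"angular":[0,0,0],"claw":-1},{"slide":[0.005,-0.008,0.012],"angular":[0,0,0],"claw":-1},{"slide":[0.005,-0.008,0.012],"angular":[0,0,0],"claw":-1},{"slide":[0.005,-0.008,0.012],"angular":[0,0,0],"claw":-1},{"slide":[0.005,-0.008,0.012],"angular":[0,0,0],"claw":-1}]' 40
python3 -c '
from h import *
plan([.580,-.1863,.1023],Rg())
r=R.from_rotvec(ctrl.get_state()["tool_rot"]);print((r.inv().apply([-.05,.0,.12])/.25).round(3))'
```

```text
time: 3.45
position: [0.5806, -0.1856, 0.1016]
tool_rot: [1.981, 1.896, 0.48]
ft_force: [-4.7, 0.4, 3.9]
grip_width: 0.09
grip_force: 40.0
slide [-0.0027, -0.0004, -0.0036] ang [-0.0021, 0.0021, -0.0]
[-0.009  0.053 -0.517]
```

```bash
python3 -m inch '[{"slide":[0,0.01,-0.1],"angular":[0,0,0],"claw":-1},{"slide":[0,0.02,-0.25],"angular":[0,0,0],"claw":-1},{"slide":[0,0.04,-0.45],"angular":[0,0,0],"claw":-1},{"slide":[0,0.06,-0.6],"angular":[0,0,0],"claw":-1},{"slide":[0,0.06,-0.6],"angular":[0,0,0],"claw":-1},{"slide":[0,0.06,-0.6],"angular":[0,0,0],"claw":-1}]' 40
python3 -c '
from h import *
c,s=np.cos(.305),np.sin(.305)
print(R.from_rotvec(ctrl.get_state()["tool_rot"]).as_matrix().round(3).tolist())
plan([.573,.0955,.23],Rv(.305-np.pi/2))'
```

```text
time: 4.05
position: [0.5223, -0.1828, 0.2404]
tool_rot: [1.98, 1.896, 0.479]
ft_force: [0.4, -0.3, -4.0]
grip_width: 0.088
grip_force: 40.0
[[0.044, 0.878, 0.477], [0.999, -0.038, -0.023], [-0.002, 0.477, -0.879]]
slide [0.3737, 0.0388, 0.0359] ang [0.2769, -0.1921, 0.7613]
slide [0.3619, -0.1072, 0.0034] ang [0.2769, -0.1921, 0.7613]
slide [0.2916, -0.2396, -0.0045] ang [0.2769, -0.1921, 0.7613]
```

```bash
python3 -m inch '[{"slide":[0.12,0.012,0.012],"angular":[0.09,-0.064,0.25],"claw":-1},{"slide":[0.25,0.025,0.024],"angular":[0.18,-0.128,0.5],"claw":-1},{"slide":[0.374,0.039,0.036],"angular":[0.277,-0.192,0.761],"claw":-1},{"slide":[0.374,0.039,0.036],"angular":[0.277,-0.192,0.761],"claw":-1}]' 40
python3 -m inch '[{"slide":[0.12,-0.035,0],"angular":[0.09,-0.064,0.25],"claw":-1},{"slide":[0.24,-0.07,0],"angular":[0.18,-0.128,0.5],"claw":-1},{"slide":[0.362,-0.107,0.003],"angular":[0.277,-0.192,0.761],"claw":-1},{"slide":[0.362,-0.107,0.003],"angular":[0.277,-0.192,0.761],"claw":-1}]' 40
python3 -m inch '[{"slide":[0.1,-0.08,0],"angular":[0.09,-0.064,0.25],"claw":-1},{"slide":[0.2,-0.16,0],"angular":[0.18,-0.128,0.5],"claw":-1},{"slide":[0.292,-0.24,-0.004],"angular":[0.277,-0.192,0.761],"claw":-1},{"slide":[0.292,-0.24,-0.004],"angular":[0.277,-0.192,0.761],"claw":-1},{"slide":[0.292,-0.24,-0.004],"angular":[0.277,-0.192,0.761],"claw":-1},{"slide":[0.292,-0.24,-0.004],"angular":[0.277,-0.192,0.761],"claw":-1}]' 40
python3 -c '
from h import *
plan([.573,.0955,.23],Rv(.305-np.pi/2));print(ctrl.get_state()["joint_positions"])'
```

```text
time: 4.45
position: [0.5389, -0.0853, 0.2344]
tool_rot: [2.447, 1.518, 0.342]
ft_force: [-0.3, 0.4, -3.2]
grip_width: 0.092
grip_force: 40.0
time: 4.85
position: [0.5559, 0.0074, 0.232]
tool_rot: [2.83, 1.042, 0.181]
ft_force: [-0.1, 0.5, -3.4]
grip_width: 0.085
grip_force: 40.0
time: 5.45
position: [0.573, 0.0948, 0.229]
tool_rot: [-3.104, -0.479, 0.002]
ft_force: [0.1, 0.1, -3.0]
grip_width: 0.089
grip_force: 40.0
slide [0.001, -0.0025, -0.0039] ang [-0.0022, 0.0021, 0.0022]
[ 0.66601934  0.34289493 -1.06889629  1.60659244  0.30394861  1.37513865
 -1.70307418]
```

```bash
cat > fit.py <<'E'
from h import *
from scipy.optimize import least_squares
def go(show=True):
    a=.305;e1=np.array([np.cos(a),np.sin(a)]);e2=np.array([-np.sin(a),np.cos(a)])
    M=np.array([.573,.0955])
    for c in("scene","top"):
        W0=np.load(c+".npz")["W"];im=ctrl.get_image(c);W1=cloud(im)
        if show and c=="scene": cv2.imwrite("pics/s2.png",cv2.resize(im["color"][150:290,250:430],None,fx=4,fy=4)[...,::-1])
        def loc(W):
            P=W[~np.isnan(W).any(-1)];return np.c_[(P[:,:2]-M)@e1,(P[:,:2]-M)@e2,P[:,2]]
        b=loc(W0);p=loc(W1)
        def face(P,lo,hi,y0,tag):
            k=(P[:,2]>lo)&(P[:,2]<hi)&(abs(P[:,0])<.055)&(abs(P[:,1]-y0)<.006);Q=P[k]
            if len(Q)<30:print(c,tag,"few",len(Q));return
            A=np.c_[np.ones(len(Q)),Q[:,0],Q[:,2]-(lo+hi)/2]
            r=least_squares(lambda v:A@v-Q[:,1],[y0,0,0],loss="soft_l1",f_scale=.001).x
            print(c,tag,"y off mm %.2f yaw %.4f tilt %.4f n %d"%(r[0]*1e3,r[1],r[2],len(Q)))
        face(b,.03,.09,-.0148,"bay -y face (want -14.8)")
        for o in(-.06,.06): pass
        face(p,.152,.195,-.004,"plate -y face (want -4)")
        for P,lo,hi,n in((b,.096,.11,"bay"),(p,.16,.2,"plate")):
            k=(P[:,2]>lo)&(P[:,2]<hi)&(abs(P[:,1])<(.017 if n=="bay" else .012))&(abs(P[:,0])<.1);Q=P[k]
            print(c,n,"x pct",(np.percentile(Q[:,0],[0,1,3,97,99,100])*1e3).round(1),"zmax",Q[:,2].max().round(4),len(Q))
        # bay tops: wall-top centroids
        k=(b[:,2]>.098)&(b[:,2]<.108)&(abs(b[:,0])<.05)
        for y0 in(-.0098,.0098):
            q=b[k&(abs(b[:,1]-y0)<.0065)];f=np.polyfit(q[:,0],q[:,1],1);print(c,"wall",y0,"y %.2f slope %.4f z %.4f n%d"%(f[1]*1e3,f[0],np.median(q[:,2]),len(q)))
        # plate height
        k=(abs(p[:,1])<.012)&(abs(p[:,0])<.075)&(abs(p[:,0])>.03)&(p[:,2]>.1)&(p[:,2]<.28);q=p[k];print(c,"plate z pct",np.percentile(q[:,2],[0,1,5,95,99,100]).round(4))
if __name__=="__main__":go()
E
python3 fit.py
```

```text
scene bay -y face (want -14.8) y off mm -14.70 yaw 0.0025 tilt 0.0100 n 203
scene plate -y face (want -4) y off mm -3.80 yaw -0.0014 tilt -0.0098 n 174
scene bay x pct [-59.7 -57.6 -53.4  60.3  61.6  63.2] zmax 0.1066 280
scene plate x pct [-81.5 -76.6 -69.5  78.4  78.8  80.1] zmax 0.1999 234
scene wall -0.0098 y -11.24 slope 0.0038 z 0.1007 n93
scene wall 0.0098 y 9.95 slope 0.0076 z 0.1010 n96
scene plate z pct [0.1002 0.1004 0.101  0.2378 0.2398 0.2406]
top bay -y face (want -14.8) few 19
top plate -y face (want -4) few 0
top bay x pct [-61.2 -61.  -59.3  54.9  56.6  57.5] zmax 0.1095 162Traceback (most recent call last):
  File "fit.py", line 30, in <module>
    if __name__=="__main__":go()
                            ~~^^
  File "fit.py", line 23, in go
    print(c,n,"x pct",(np.percentile(Q[:,0],[0,1,3,97,99,100])*1e3).round(1),"zmax",Q[:,2].max().round(4),len(Q))
                       ~~~~~~~~~~~~~^^^^^^^^^^^^^^^^^^^^^^^^^^
    return _quantile_unchecked(
        a, q, axis, out, overwrite_input, method, keepdims, weights)
    return _ureduce(a,
                    func=_quantile_ureduce_func,
    ...<5 lines>...
                    overwrite_input=overwrite_input,
                    method=method)
    r = func(a, **kwargs)
    result = _quantile(arr,
                       quantiles=q,
    ...<2 lines>...
                       out=out,
                       weights=wgt)
    slices_having_nans = np.isnan(arr[-1, ...])
                                  ~~~^^^^^^^^^
IndexError: index -1 is out of bounds for axis 0 with size 0
```

View pics/s2.png

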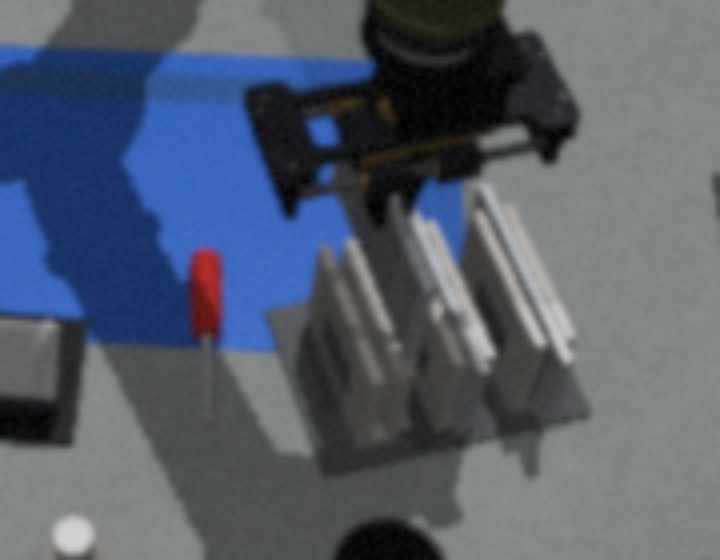

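In the crop the plate hangs edge-on above the empty bay (400,290), and the fit puts it within about 0.5 mm of the slot. Lowering into the mouth.

```bash
python3 -m inch '[{"slide":[0,0.001,0.08],"angular":[0,0,-0.008],"claw":-1},{"slide":[0,0.001,0.15],"angular":[0,0,-0.008],"claw":-1},{"slide":[0,0.001,0.18],"angular":[0,0,-0.008],"claw":-1},{"slide":[0,0.001,0.2],"angular":[0,0,-0.008],"claw":-1},{"slide":[0,0.001,0.22],"angular":[0,0,-0.008],"claw":-1},{"slide":[0,0.001,0.24],"angular":[0,0,-0.008],"claw":-1},{"slide":[0,0.001,0.24],"angular":[0,0,-0.008],"claw":-1}]' 40
python3 -c '
from h import *
s=ctrl.get_state();print(s["torque"],s["ft_force"]);plan([.573,.0955,.133],Rv(.309-np.pi/2))'
```

```text
time: 6.25
position: [0.5734, 0.0954, 0.1702]
tool_rot: [-3.103, -0.484, -0.0]
ft_force: [-0.8, 0.6, -3.1]
grip_width: 0.086
grip_force: 40.0
[0.02198589 0.03055072 0.02333522] [-0.84219182  0.55244928 -3.06149692]
slide [-0.0015, -0.0009, 0.149] ang [-0.0015, -0.0006, 0.0011]
```

```bash
python3 -m inch '[{"slide":[0,0,0.03],"angular":[0,0,0],"claw":-1},{"slide":[0,0,0.06],"angular":[0,0,0],"claw":-1},{"slide":[0,0,0.09],"angular":[0,0,0],"claw":-1},{"slide":[0,0,0.09],"angular":[0,0,0],"claw":-1}]' 40
python3 -m inch '[{"slide":[0,0,0.02],"angular":[0,0,0],"claw":-1},{"slide":[0,0,0.04],"angular":[0,0,0],"claw":-1},{"slide":[0,0,0.06],"angular":[0,0,0],"claw":-1},{"slide":[0,0,0.06],"angular":[0,0,0],"claw":-1}]' 50
```

```text
time: 6.65
position: [0.5726, 0.0952, 0.1465]
tool_rot: [-3.103, -0.484, 0.003]
ft_force: [0.2, -0.4, -3.1]
grip_width: 0.091
grip_force: 40.0
time: 7.05
position: [0.5742, 0.0958, 0.1334]
tool_rot: [-3.103, -0.484, -0.003]
ft_force: [0.9, -0.6, -2.0]
grip_width: 0.089
grip_force: 50.0
```

```bash
python3 -m inch '[{"slide":[0,0,0.015],"angular":[0,0,0],"claw":-1},{"slide":[0,0,0.03],"angular":[0,0,0],"claw":-1},{"slide":[0,0,0.03],"angular":[0,0,0],"claw":-1}]' 50
python3 -m inch '[{"slide":[0,0,0.015],"angular":[0,0,0],"claw":-1},{"slide":[0,0,0.03],"angular":[0,0,0],"claw":-1},{"slide":[0,0,0.03],"angular":[0,0,0],"claw":-1}]' 50
```

```text
time: 7.35
position: [0.5745, 0.0959, 0.126]
tool_rot: [-3.103, -0.484, -0.004]
ft_force: [0.9, -0.8, 1.3]
grip_width: 0.087
grip_force: 50.0
time: 7.65
position: [0.5743, 0.0958, 0.1182]
tool_rot: [-3.103, -0.484, -0.004]
ft_force: [1.8, 0.9, 1.1]
grip_width: 0.091
grip_force: 50.0
```

```bash
cat > chk.py <<'E'
from h import *
import sys
e1=np.array([np.cos(.307),np.sin(.307)]);e2=np.array([-e1[1],e1[0]]);M=np.array([.573,.0955])
for c in("scene","top"):
    im=ctrl.get_image(c);W=cloud(im)
    P=W[~np.isnan(W).any(-1)];P=np.c_[(P[:,:2]-M)@e1,(P[:,:2]-M)@e2,P[:,2]]
    for n in range(3):
        Q=P[(abs(P[:,1]-.06*n)<.009)&(abs(P[:,0])<.1)&(P[:,2]>.04)&(P[:,2]<.16)]
        T=Q[Q[:,2]>.098]
        end=Q[(abs(Q[:,0])>.064)]
        print(c,n,"x",(np.percentile(Q[:,0],[0,.5,1,99,99.5,100])*1e3).round(1),"top z at -x end,+x end",[np.percentile(end[s*end[:,0]>0][:,2],[50,90,97]).round(4).tolist() if (s*end[:,0]>0).sum()>3 else None for s in(-1,1)],len(end))
        for s in(-1,1):
            t=T[(s*T[:,0]>.02)&(s*T[:,0]<.058)&(abs(T[:,1])>-1)&(abs(T[:,1]-.06*n)<.004)]
            if len(t):print("   mid top",s,np.percentile(t[:,2],[50,85]).round(4),"y",np.median(t[:,1]).round(4),len(t))
if len(sys.argv)>1:
    im=ctrl.get_image("scene");cv2.imwrite(sys.argv[1],cv2.resize(im["color"][180:280,310:410],None,fx=6,fy=6,interpolation=cv2.INTER_CUBIC)[...,::-1])
E
python3 chk.py
```

```text
scene 0 x [ 7.1  9.6 11.4 80.7 81.  81. ] top z at -x end,+x end [None, [0.0911, 0.1257, 0.1279]] 93
   mid top 1 [0.1234 0.127 ] y -0.0023 67
scene 1 x [-4.7 -4.  -2.9 77.1 77.2 78. ] top z at -x end,+x end [None, [0.0761, 0.1057, 0.1062]] 71
   mid top 1 [0.1069 0.1088] y 0.0596 37
scene 2 x [-41.  -31.3 -12.5  82.5  82.8  83.6] top z at -x end,+x end [None, [0.0809, 0.1071, 0.1093]] 96
   mid top 1 [0.1068 0.109 ] y 0.1186 34Traceback (most recent call last):
  File "chk.py", line 11, in <module>
    print(c,n,"x",(np.percentile(Q[:,0],[0,.5,1,99,99.5,100])*1e3).round(1),"top z at -x end,+x end",[np.percentile(end[s*end[:,0]>0][:,2],[50,90,97]).round(4).tolist() if (s*end[:,0]>0).sum()>3 else None for s in(-1,1)],len(end))
                   ~~~~~~~~~~~~~^^^^^^^^^^^^^^^^^^^^^^^^^^^^^
    return _quantile_unchecked(
        a, q, axis, out, overwrite_input, method, keepdims, weights)
    return _ureduce(a,
                    func=_quantile_ureduce_func,
    ...<5 lines>...
                    overwrite_input=overwrite_input,
                    method=method)
    r = func(a, **kwargs)
    result = _quantile(arr,
                       quantiles=q,
    ...<2 lines>...
                       out=out,
                       weights=wgt)
    slices_having_nans = np.isnan(arr[-1, ...])
                                  ~~~^^^^^^^^^
IndexError: index -1 is out of bounds for axis 0 with size 0
```

```bash
python3 -m inch '[{"slide":[0,0,0],"angular":[0,0,0],"claw":-0.6},{"slide":[0,0,0],"angular":[0,0,0],"claw":-0.6},{"slide":[0,0,0],"angular":[0,0,0],"claw":-0.6},{"slide":[0,0,-0.04],"angular":[0,0,0],"claw":-0.6},{"slide":[0,0,-0.1],"angular":[0,0,0],"claw":-0.6},{"slide":[0,0,-0.16],"angular":[0,0,0],"claw":-0.6},{"slide":[0,0,-0.16],"angular":[0,0,0],"claw":-1},{"slide":[0,0,-0.16],"angular":[0,0,0],"claw":-1},{"slide":[0,0,-0.16],"angular":[0,0,0],"claw":-1},{"slide":[0,0,-0.16],"angular":[0,0,0],"claw":-1}]' 30
sed -i 's/        T=Q/        if len(Q)<20: continue\n        T=Q/' chk.py; python3 chk.py; python3 -c '
from h import *
plan([.573,.0955,.14],Rv(.309-np.pi/2))'
```

```text
time: 8.75
position: [0.5732, 0.0953, 0.1574]
tool_rot: [-3.103, -0.484, 0.001]
ft_force: [0.2, -0.8, 0.0]
grip_width: 0.015
grip_force: 0.0
scene 0 x [-78.3 -75.4 -74.5  81.   81.3  81.8] top z at -x end,+x end [[0.097, 0.1252, 0.1257], [0.0935, 0.1261, 0.1279]] 112
   mid top -1 [0.118  0.1227] y -0.0032 25
   mid top 1 [0.1233 0.1274] y -0.0022 65
scene 1 x [-40.1 -33.7 -32.4  75.9  76.3  77.5] top z at -x end,+x end [None, [0.0782, 0.1063, 0.1078]] 68
   mid top -1 [0.1054 0.1075] y 0.0593 8
   mid top 1 [0.1057 0.1085] y 0.0591 36
scene 2 x [-79.1 -76.3 -69.7  82.8  83.1  83.2] top z at -x end,+x end [[0.0877, 0.0946, 0.0966], [0.0804, 0.1061, 0.1086]] 105
   mid top -1 [0.1066 0.1077] y 0.1188 23
   mid top 1 [0.1065 0.1083] y 0.1197 32
top 1 x [-87.6 -87.3 -87.   12.9  14.4  16.1] top z at -x end,+x end [[0.0998, 0.1087, 0.1113], None] 31
   mid top -1 [0.1067 0.1102] y 0.0598 25
top 2 x [-81.8 -80.8 -80.6  75.4  77.2  79.6] top z at -x end,+x end [[0.09, 0.1114, 0.1152], [0.105, 0.1111, 0.1128]] 42
   mid top -1 [0.1077 0.1112] y 0.1197 24
   mid top 1 [0.1081 0.1124] y 0.1201 24
slide [-0.0009, -0.0005, 0.07] ang [-0.0021, 0.0003, 0.0013]
```

```bash
python3 -m inch '[{"slide":[0,0,0.04],"angular":[0,0,0],"claw":-1},{"slide":[0,0,0.07],"angular":[0,0,0],"claw":-1},{"slide":[0,0,0.08],"angular":[0,0,0],"claw":-1},{"slide":[0,0,0.09],"angular":[0,0,0],"claw":-1},{"slide":[0,0,0.1],"angular":[0,0,0],"claw":-1},{"slide":[0,0,0.1],"angular":[0,0,0],"claw":-1}]' 30
python3 -m inch '[{"slide":[0,0,0.01],"angular":[0,0,0],"claw":-1},{"slide":[0,0,0.02],"angular":[0,0,0],"claw":-1},{"slide":[0,0,0.02],"angular":[0,0,0],"claw":-1}]'
```

```text
time: 9.45
position: [0.5741, 0.0957, 0.1333]
tool_rot: [-3.103, -0.484, -0.003]
ft_force: [1.2, 0.5, 2.2]
grip_width: 0.007
grip_force: 1.1
time: 9.75
position: [0.574, 0.0957, 0.1282]
tool_rot: [-3.103, -0.484, -0.002]
ft_force: [0.7, 0.6, 2.4]
grip_width: 0.004
grip_force: 1.3
```

```bash
python3 -m inch '[{"slide":[0,0,0.01],"angular":[0,0,0],"claw":-1},{"slide":[0,0,0.02],"angular":[0,0,0],"claw":-1},{"slide":[0,0,0.025],"angular":[0,0,0],"claw":-1},{"slide":[0,0,0.025],"angular":[0,0,0],"claw":-1}]'
python3 -m inch '[{"slide":[0,0,0.006],"angular":[0,0,0],"claw":-1},{"slide":[0,0,0.01],"angular":[0,0,0],"claw":-1},{"slide":[0,0,0.01],"angular":[0,0,0],"claw":-1}]'; python3 chk.py|grep -A2 scene
```

```text
time: 10.15
position: [0.5739, 0.0956, 0.1219]
tool_rot: [-3.103, -0.484, -0.002]
ft_force: [1.3, 0.8, 4.0]
grip_width: 0.003
grip_force: 1.8
time: 10.45
position: [0.5739, 0.0957, 0.1195]
tool_rot: [-3.103, -0.484, -0.002]
ft_force: [0.5, 0.3, 3.8]
grip_width: 0.006
grip_force: 2.2
scene 0 x [-75.1 -74.  -69.2  81.1  81.2  81.8] top z at -x end,+x end [[0.0863, 0.0896, 0.0899], [0.0812, 0.1066, 0.1094]] 85
   mid top 1 [0.1061 0.1081] y -0.0004 39
scene 1 x [-7.4 -7.1 -6.2 76.6 76.7 77.7] top z at -x end,+x end [None, [0.0798, 0.106, 0.1088]] 70
   mid top 1 [0.107  0.1088] y 0.0589 37
scene 2 x [-36.3 -34.  -31.9  82.4  82.7  82.8] top z at -x end,+x end [None, [0.0813, 0.1065, 0.1087]] 96
   mid top 1 [0.1068 0.109 ] y 0.119 32
top 1 x [-88.1 -86.9 -86.    5.5   6.2   7.2] top z at -x end,+x end [[0.098, 0.1125, 0.1136], None] 31
```

Almost level; press until the floor pushes back.

```bash
python3 -m inch '[{"slide":[0,0,0.004],"angular":[0,0,0],"claw":-1},{"slide":[0,0,0.008],"angular":[0,0,0],"claw":-1},{"slide":[0,0,0.008],"angular":[0,0,0],"claw":-1}]'
python3 -m inch '[{"slide":[0,0,0.003],"angular":[0,0,0],"claw":-1},{"slide":[0,0,0.003],"angular":[0,0,0],"claw":-1}]'
```

```text
time: 10.85
position: [0.5739, 0.0957, 0.1194]
tool_rot: [3.104, 0.484, 0.002]
ft_force: [-3.8, -2.0, 17.1]
grip_width: 0.005
grip_force: 8.3
time: 11.05
position: [0.574, 0.0957, 0.1193]
tool_rot: [3.103, 0.484, 0.002]
ft_force: [-5.4, -2.5, 21.4]
grip_width: 0.009
grip_force: 10.5
```

```bash
python3 -m inch '[{"slide":[0,0,0.005],"angular":[0,0,0],"claw":-1},{"slide":[0,0,0.005],"angular":[0,0,0],"claw":-1}]'
python3 -m inch '[{"slide":[0,0,-0.05],"angular":[0,0,0],"claw":-1},{"slide":[0,0,-0.2],"angular":[0,0,0],"claw":-1},{"slide":[0,0,-0.4],"angular":[0,0,0],"claw":-1},{"slide":[0,0,-0.6],"angular":[0,0,0],"claw":-1},{"slide":[0.5,0,-0.6],"angular":[0,0,0],"claw":-1},{"slide":[0,0.5,-0.6],"angular":[0,0,0],"claw":-1},{"slide":[-0.4,0.8,-0.6],"angular":[0,0,0],"claw":-1},{"slide":[-0.4,0.8,-0.6],"angular":[0,0,0],"claw":-1},{"slide":[-0.4,0.8,-0.6],"angular":[0,0,0],"claw":-1},{"slide":[-0.4,0.8,-0.6],"angular":[0,0,0],"claw":-1}]'
python3 chk.py pics/s3.png
```

```text
time: 11.25
position: [0.574, 0.0957, 0.1193]
tool_rot: [3.102, 0.484, 0.002]
ft_force: [-8.3, -2.8, 29.2]
grip_width: 0.006
grip_force: 14.2
time: 12.25
position: [0.5384, -0.1251, 0.2639]
tool_rot: [-3.102, -0.485, 0.002]
ft_force: [0.1, -0.8, -0.1]
grip_width: -0.001
grip_force: 0.0
scene 0 x [-78.7 -76.9 -76.1  81.4  81.8  82.5] top z at -x end,+x end [[0.1022, 0.1071, 0.1083], [0.0834, 0.1072, 0.109]] 106
   mid top -1 [0.107  0.1085] y -0.0013 35
   mid top 1 [0.1068 0.1092] y -0.001 40
scene 1 x [-84.5 -82.5 -81.7  76.7  77.1  77.5] top z at -x end,+x end [[0.1002, 0.109, 0.1098], [0.08, 0.1059, 0.1077]] 107
   mid top -1 [0.107  0.1088] y 0.0596 34
   mid top 1 [0.1068 0.1085] y 0.0588 34
scene 2 x [-77.6 -76.5 -75.8  82.5  82.8  83.9] top z at -x end,+x end [[0.0975, 0.1077, 0.1089], [0.0819, 0.1064, 0.1073]] 121
   mid top -1 [0.1065 0.1086] y 0.1185 31
   mid top 1 [0.1061 0.1089] y 0.1188 35
top 0 x [-81.5 -81.5 -81.3  73.   75.9  80.8] top z at -x end,+x end [[0.0989, 0.1125, 0.1145], [0.1091, 0.1151, 0.1151]] 33
   mid top -1 [0.1094 0.114 ] y 0.0006 20
   mid top 1 [0.1085 0.1138] y 0.0006 18
top 1 x [-87.1 -86.8 -85.9  69.9  70.3  71.7] top z at -x end,+x end [[0.1002, 0.1103, 0.1117], [0.1002, 0.107, 0.1081]] 37
   mid top -1 [0.1056 0.1121] y 0.0601 22
   mid top 1 [0.1064 0.1097] y 0.0603 22
top 2 x [-80.5 -80.4 -80.1  76.6  78.3  78.8] top z at -x end,+x end [[0.0923, 0.1083, 0.1118], [0.1048, 0.1124, 0.1128]] 40
   mid top -1 [0.1074 0.1112] y 0.1197 25
   mid top 1 [0.1087 0.1119] y 0.1201 23
```

View pics/s3.png

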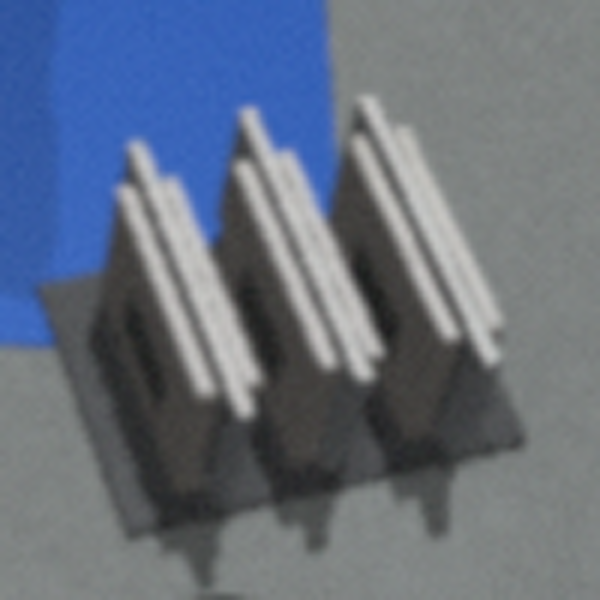

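The crop shows the plate in the left bay (185,280), level with its neighbours. It sticks out about 20 mm at each end (top-left 140,150 and bottom-right 240,410), and the other two plates haven't moved. The gripper is clear, so I'm handing in.

```bash
python3 -c '
from bench import ctrl
print(ctrl.close_job())'
```

```text
the job is handed in; nothing more can be done
None
```

The plate is in the empty slot, pressed down until the floor pushed back at about 29 N. Its top is level with its neighbours and it sticks out about 20 mm at each end. The job was handed in at about 12.5 s with the gripper clear, and no verdict was returned.

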